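# Weigh a lidded tin pail on the snap hook of a spring scale

### The arm

A 6-joint arm with a two-finger parallel gripper is mounted at the origin on a cart in front of the work surface, level with it; the furniture and walls round the work are solid. World frame = base frame: x ahead of the robot, y to its left, z up, the work surface at z = 0. Lengths are in m, angles in degrees, forces in N, time in s.
With the tool pointing down it reaches from about 0.35 to 0.875 m from the base axis. Payload 4.2 kg.
Tool frame: the origin (TCP) lies on the centre line of the jaws, within the pads' length; the fingertips stand 25 mm ahead of it and the grasp point (between the pads) lies 6 mm ahead of it; z points along the fingers, y is the line along which they close (so a half turn about z gives the same grasp; the last joint's range is limited). The gripper opens to 87 mm and grips with 3 to 60 N. Pads are 19 mm wide; open, the fingers measure 117 mm over their backs; the gripper's body (75 mm by 190 mm) begins 51 mm behind the grasp point.
Start: joints at [79.905, 22.042, 0.453, 0, -68.411, -14.817], TCP at [0.263, 0.567, 0.248] pointing down, gripper open.
Joint ranges: [-179.83, 179.83], [-69.29, 118.12], [-61.27, 80.66], [-181.25, 117.63], [-171.15, -9.14], [-177.46, 177.46]. Speed limits (degrees/s): [159.86, 159.86, 180, 180, 180, 180].

### API

Orientations are given as a 3x3 rotation matrix whose columns are the frame's x, y, z axes.
In Python, from station import r gives the robot as it stands.
- The arm moves only by the tool move_arm, never from a script. Its argument "series" is a list of rows, each an object with "grip": the opening, from 0 (shut) to 1 (fully open); "xyz": the shift along the tool's x, y, z in mm, a list of three; "angular": the turn, a rotation vector about the tool's x, y, z in rad, a list of three. A call has 1 to 10 rows; each row is the pose to reach, as a shift and turn from the pose commanded when the call began, along the tool's axes at that moment; what a row does not reach only later rows make up. A row lasts 1/10 s, in which the tool goes at most 50 mm and 8.59 degrees, less where a joint would pass 70% of its speed; a pose out of reach is approached as far as the arm can. A call with a gripper value outside its range is refused whole. The fingers move at their own pace and stop on an object; the grip force is fixed at half the most. Time passes only in rows, so rows that repeat a pose let the fingers close. It gives the time, the measured TCP pose, the force, the opening and the grip force at its end, in the units of the state.
- r.sense(): the state, without advancing time (a new reading comes with each control period).
- r.capture(name): name is "side" or "top" or "wrist"; returns a dict with "img" (480x640x3 uint8, red, green, blue), "camera_matrix" (3x3 intrinsics, pixels), "rvec" (rotation vector, rad) and "tvec" (3), from world to camera coordinates, as OpenCV has them; the wrist camera has in their place "hand_eye" (4x4, takes a point from camera to tool coordinates, whose origin is the TCP and whose axes are the flange's). Camera axes: x right, y down, z forward; pixel columns grow to the right and rows downward; lengths in m; the calibration is good to about 2 mm. A picture is of the moment at which its call begins: read the wrist's pose just before it. There is no depth.
- r.finish_job(): hands the job in; it is judged then, once.
The state is a dict: "time_s": time; "joints": joint angles; "joint_velocities": joint speeds; "effort": joint torques, N m; "tcp_pos": TCP position; "ee_rot": TCP orientation; "wrist_force": force on the tool from outside, world axes, zero at the start; "moment": the same for the moment, N m; "gripper_width": opening from 0.0 (shut) to 1.0 (fully open); "gripper_force": force on a finger pad.
Only numpy, scipy, OpenCV 4.12 (cv2) and the standard library are available. Lean on these libraries where they do the work, as an engineer would, in place of code of your own. Each camera call takes 0.05 s, during which the arm holds its last target. There are 200 camera calls.

### The job

Weigh the small lidded tin pail: with the pail still standing on the worktop, swing its bail up from where it lies flat, then carry the pail by the bail to the column scale and press the middle of the bail down past the spring keeper into the hook until the keeper has snapped shut over it. Then go on down slowly, a few centimetres a second, until the spring carries the whole weight and the hand none, so that the hook neither drops nor springs up when you let go, and leave the pail hanging still and level. Do not jerk or overload the scale, do not tip the pail, and leave the other things where they stand.

Things in the scene. Friction and masses are not known exactly. Their poses are not given: they have to be found in the camera images.
- pail: Lidded tin pail of bare grey metal, 72 mm wide at the base, 89 mm over the lid, 80 mm high, loose. Origin: centre of its underside; z up. 0.24 to 0.90 kg in all, not known beforehand. Its bail is hinged on ears at the sides (own +y and -y), on an axis along y, 57 mm above the underside, and lies out towards the pail's own +x.
- bail (a joint): Swing angle of the bail, a round 8 mm steel bar bent to a U 108 mm wide over all: 0 = lying flat on its stops (0.14 rad above level, towards the pail's +x), 1.43 = upright, 2.86 = flat on the other side. Swings almost freely; falls back if let go well before upright. Its straight top bar is 98 mm from the hinge axis: 71 mm above the worktop when flat.
- bail_mid (a point): Middle of the bail's top bar, on the peak of a shallow kink: 103 mm from the hinge axis, 5 mm further out than the straight parts. This point is to rest in the hook. y axis along the bar. When the bail is upright it is 160 mm above the pail's underside.
- bail_grip_l (a point): Centre of a loose wooden roller on the bail's top bar, 13 mm thick, 22 mm long, 25 mm from the middle towards the pail's own +y. It turns freely on the bar: held here across the bar, the bail and pail swing freely in the hand, so one grasp from above serves to raise, carry and hang, clear of the hook. A grip of 30 to 45 N carries the pail off its middle.
- bail_grip_r (a point): The same roller on the other side, 25 mm from the middle towards the pail's own -y.
- scale: Column spring scale, fixed: grey foot plate 225 x 150 x 14 mm, white upright housing 40 x 68 mm, 303 mm high, with a slot and graduations in its front. Origin: on the worktop straight below the hook; own +x points from the hook to the housing, whose front is 130 mm away; the foot plate reaches 42 mm in front of the hook.
- hook_seat (a point): Where the centre of the bail's bar rests in the hook: 240 mm above the worktop while empty; moves with the hook. x to the housing, y across the hook (the bail's bar must lie along it), z up. The hook is a J of 8 mm round steel in the x-z plane, open upward, 20 mm wide inside (x -10 to +10 mm). An arm at the top of its rear side, 32 mm above the seat, runs to the housing.
- hook_tip (a point): End of the hook's front prong, bent forward as a lead-in: centre of the 8 mm bar at 22 mm in front of the seat and 38 mm above it. The bail must pass over it from the front to reach the mouth and then go down behind it. The hook is 54 mm high over all; between bail and lid there are 75 mm, so lid and hook clear each other by 21 mm in all.
- hook (a joint): Travel of the hook down its slot against the scale's spring, in m: 0 = empty, end stop at 0.060. About 0.3 N starts it, then 160 N per m, so 0.24 to 0.90 kg pull it down by about 13 to 54 mm. Lightly damped: a hook out of balance jumps and bounces when the bail is let go.
- keeper (a joint): Angle of the hook's spring keeper, a flat steel tongue 23 mm long hinged at the rear of the mouth, 25 mm above the seat, its free end at the front prong: 0 = shut, 1.3 rad = pushed down into the bowl. A bar pressed on it with about 1.5 to 2.5 N opens it (the hook gives way downward by up to about 15 mm meanwhile); when the bar is in the bowl it springs shut above it.
- jar: bystander: round glass jar with a grey lid, 71 mm wide, 110 mm high, loose
- salt: bystander: small shaker with a grey domed top, 44 mm wide, 90 mm high, loose
- tea: bystander: carton box 65 x 142 x 73 mm, loose
- tin: bystander: small food tin 57 mm wide, 72 mm high, loose
- peeler: bystander: pale-handled peeler lying flat, 170 mm long, loose
- spoon: bystander: steel teaspoon lying flat, 130 mm long, loose
- opener: bystander: bottle opener with a dark blue handle lying flat, 174 mm long, loose
There are look-alikes about, which are no part of the job. Leave any yellow look-alike of the pail alone.

How it is judged (in metres and radians):
On the way, in this order (a step that is already met when the one before it is completed fails the run):
1. the bail is upright while the pail still stands on the worktop (value of joint bail between 1.13 and 1.73 rad and height (world z) of pail below 0.006 m and angle between pail's own z axis and vertical below 0.12 rad), for 0.2 s.
2. the middle of the bail is down in the hook and the keeper is shut over it (horizontal distance between bail_mid and hook_seat below 0.012 m and z of bail_mid in the frame of hook_seat between -0.008 and 0.01 m and value of joint keeper below 0.15 rad and value of joint hook above 0.004 m), for 0.2 s.
At the end, for the whole second after the job is handed in: The middle of the bail lies in the hook (within 12 mm of the seat sideways, 10 mm in height), the keeper is shut (under 0.15 rad), the hook is down by over 4 mm, and the pail hangs clear, within 0.25 rad of upright, at rest (under 0.06 m/s; hook under 0.02 m/s) (all of step 2 and height (world z) of pail above 0.015 m and angle between pail's own z axis and vertical below 0.25 rad and linear speed of pail below 0.06 m/s and velocity of joint hook between -0.02 and 0.02 m/s); the robot touches nothing.
It fails at once if with the bail seated under the shut keeper, the hook drops or springs up faster than 0.08 m/s (let go before the spring carried the weight, or while pressing it down, or moved too fast) (distance between bail_mid and hook_seat below 0.01 m and value of joint keeper below 0.05 rad and (velocity of joint hook above 0.08 m/s or velocity of joint hook below -0.08 m/s)).
It fails at once if more than 15 N between the pail and the scale (contact force between pail and scale above 15 N).
It fails at once if the pail is tipped by more than 0.6 rad (angle between pail's own z axis and vertical above 0.6 rad).
It fails at once if another thing is moved by more than 30 mm (distance of any of jar, salt, tea, tin, peeler, opener, spoon from where it was at the start of the episode above 0.03 m).
It also fails if it takes over 72 s, if anything falls off the work surface, if the arm or the gripper's body presses on something with over 40 N, if the wrist force passes 120 N, or if a joint passes its speed limit or range.

## Working session

There is one attempt and no reset: what is moved stays moved. The work goes in short steps, Python scripts to look and compute and a tool call to move; the robot and the scene stay as the last step left them, time stands still between calls to the robot, and variables do not carry over. Pictures are saved under pics/ and viewed, at most 10 in all, crops included, and the job is handed in when it is done.

Besides the shell and the picture viewer there is one more tool, called after "Emit:" as name(argument=value, ...), one argument or row to a line, values as JSON. move_arm: Moves the arm, as the interface text tells. Its arguments: {"type":"object","properties":{"series":{"type":"array"}},"required":["series"]}

```bash
mkdir -p pics; cat > h.py <<'E'
import numpy as np, cv2, pickle
from station import r
def cap(n,fn):
    s=r.sense(); c=r.capture(n); c['s']=s
    pickle.dump(c,open(f'pics/{fn}.pkl','wb')); cv2.imwrite(f'pics/{fn}.png',c['img'][:,:,::-1]); return c
def load(fn): return pickle.load(open(f'pics/{fn}.pkl','rb'))
def ray(c,u,v):
    p=cv2.undistortPoints(np.array([[[u,v]]],float),np.array(c['camera_matrix']),None)[0,0]
    d=np.array([p[0],p[1],1.])
    if 'rvec' in c:
        R=cv2.Rodrigues(np.array(c['rvec'],float))[0]; t=np.array(c['tvec'],float).ravel()
        return -R.T@t, R.T@d
    H=np.array(c['hand_eye']); T=np.eye(4); T[:3,:3]=c['s']['ee_rot']; T[:3,3]=c['s']['tcp_pos']; M=T@H
    return M[:3,3], M[:3,:3]@d
def atz(c,u,v,z):
    o,d=ray(c,u,v); return o+d*(z-o[2])/d[2]
def proj(c,P):
    P=np.array(P,float).reshape(-1,3)
    if 'rvec' in c: return cv2.projectPoints(P,np.array(c['rvec'],float),np.array(c['tvec'],float),np.array(c['camera_matrix']),None)[0][:,0]
    H=np.array(c['hand_eye']); T=np.eye(4); T[:3,:3]=c['s']['ee_rot']; T[:3,3]=c['s']['tcp_pos']; M=np.linalg.inv(T@H)
    q=(M[:3,:3]@P.T).T+M[:3,3]; k=(np.array(c['camera_matrix'])@q.T).T; return k[:,:2]/k[:,2:]
def tri(a,b):
    (o1,d1),(o2,d2)=a,b
    s=np.linalg.lstsq(np.c_[d1,-d2],o2-o1,rcond=None)[0]
    p,q=o1+d1*s[0],o2+d2*s[1]; return (p+q)/2,np.linalg.norm(p-q)
E
python3 -c "
from h import *
for n in ['top','side']:
    c=cap(n,n+'0'); print(n,ray(c,320,240))
s=r.sense(); print({k:np.round(v,3).tolist() for k,v in s.items()})
"
```

```text
top (array([ 0.02939186, -0.41589649,  1.63982386]), array([ 0.32306559,  0.17919257, -0.92930507]))
side (array([ 0.27718256, -1.48488255,  0.97666432]), array([ 0.18178326,  0.84652584, -0.50048022]))
{'time_s': 0.1, 'joints': [79.904, 22.087, 0.39, -0.024, -68.41, -14.815], 'joint_velocities': [-0.077, -0.036, 0.199, 0.052, -0.027, -0.035], 'effort': [-0.0, -39.169, 18.794, 4.232, 0.013, -0.0], 'tcp_pos': [0.263, 0.566, 0.247], 'ee_rot': [[0.907, -0.421, -0.001], [-0.421, -0.907, -0.002], [0.0, 0.002, -1.0]], 'wrist_force': [-0.047, -0.149, 0.265], 'moment': [-0.016, 0.002, 0.015], 'gripper_force': 0.0, 'gripper_width': 1.003}
```

View pics/top0.png

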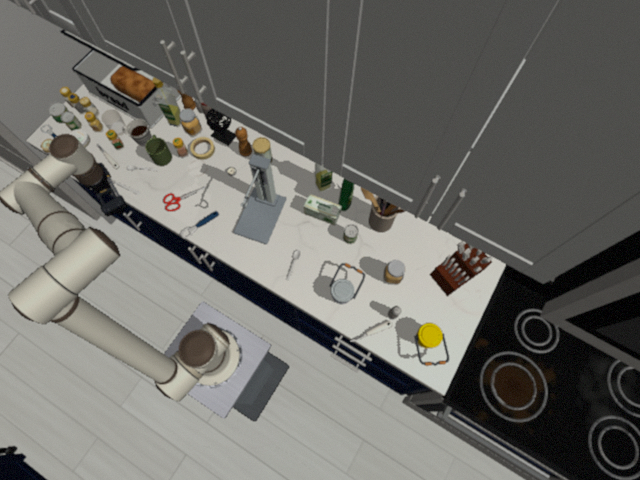

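View pics/side0.png

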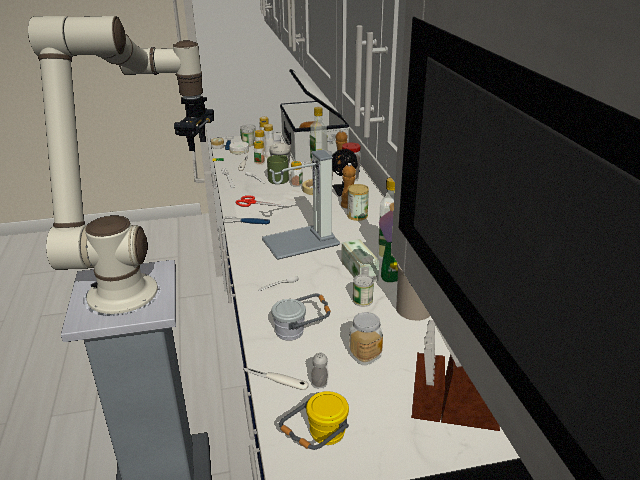

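The top view shows the grey pail at about (342,290), its bail above it at about (345,266), and the scale hook near (235,175). In the side view the pail is at (288,318) and the hook near (277,170). Next I'll take enlarged crops.

```bash
python3 -c "
from h import *
t=load('top0')['img'];s=load('side0')['img']
f=lambda i,x,y:cv2.resize(i[y:y+75,x:x+100],(400,300),interpolation=cv2.INTER_CUBIC)
a=np.vstack([np.hstack([f(t,295,240),f(t,210,150)]),np.hstack([f(s,250,275),f(s,255,140)])])
cv2.imwrite('pics/crop1.png',a[:,:,::-1])
"
```

```text
(no output)
```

View pics/crop1.png

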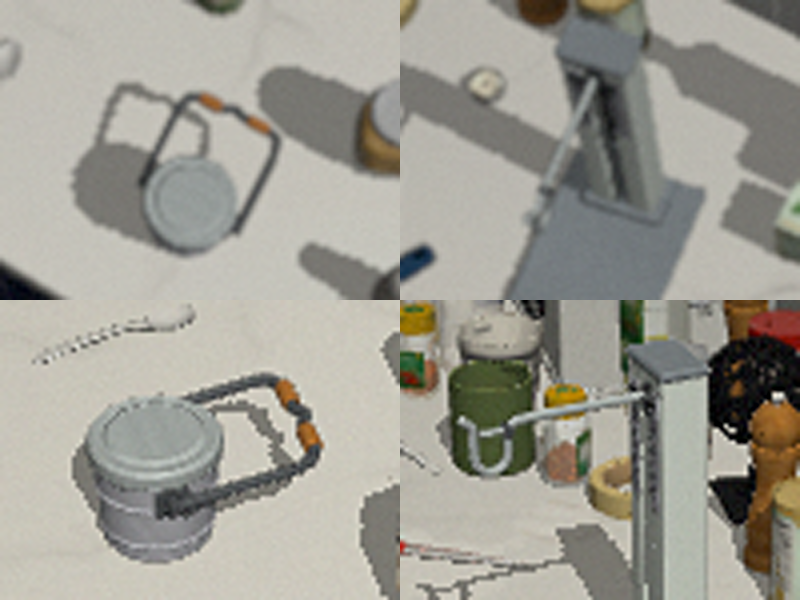

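```bash
python3 -c "
from h import *
np.set_printoptions(precision=4,suppress=True)
t=load('top0');s=load('side0')
T=lambda u,v:(295+u/4,240+v/4)
S=lambda u,v:(250+u/4,275+(v-300)/4)
for n,a,b,z in [('lid',(191,203),(152,437),.081),('r1',(211,101),(287,392),.071),('r2',(260,124),(309,436),.071)]:
    print(n,atz(t,*T(*a),z),atz(s,*S(*b),z),tri(ray(t,*T(*a)),ray(s,*S(*b))))
T2=lambda u,v:(210+(u-400)/4,150+v/4)
S2=lambda u,v:(255+(u-400)/4,140+(v-300)/4)
for n,b in [('tip',(463,421)),('seat',(488,465)),('rear',(510,428)),('armhousing',(640,398))]:print(n,S2(*b))
print('armh,rear,tip top',T2(595,82),T2(546,186),T2(533,218))
print('tip',tri(ray(t,*T2(533,218)),ray(s,*S2(463,421))))
print('rear',tri(ray(t,*T2(546,186)),ray(s,*S2(510,428))))
print('armh',tri(ray(t,*T2(595,82)),ray(s,*S2(640,398))))
for p in [(234,233),(267,243),(286.5,205)]: print('plate top',atz(t,*p,.014))
for p in [(263,239),(278,257),(340,240)]: print('plate side',atz(s,*p,.014))
"
```

```text
lid [ 0.4429 -0.2915  0.081 ] [ 0.4465 -0.2968  0.081 ] (array([ 0.4458, -0.291 ,  0.0762]), np.float64(0.0031772731109052043))
r1 [ 0.5417 -0.2569  0.071 ] [ 0.5443 -0.255   0.071 ] (array([ 0.5427, -0.2569,  0.0721]), np.float64(0.002455286863391779))
r2 [ 0.5462 -0.3078  0.071 ] [ 0.5475 -0.3055  0.071 ] (array([ 0.5463, -0.3079,  0.0726]), np.float64(0.0013685575803299111))
tip (270.75, 170.25)
seat (277.0, 181.25)
rear (282.5, 172.0)
armhousing (315.0, 164.5)
armh,rear,tip top (258.75, 170.5) (246.5, 196.5) (243.25, 204.5)
tip (array([0.4761, 0.1432, 0.2792]), np.float64(8.685240432948342e-05))
rear (array([0.5138, 0.1582, 0.2631]), np.float64(0.0007407910186382338))
armh (array([0.6212, 0.1783, 0.2692]), np.float64(0.0003447028051499299))
plate top [0.4381 0.2103 0.014 ]
plate top [0.472  0.0722 0.014 ]
plate top [0.6556 0.0977 0.014 ]
plate side [0.4434 0.194  0.014 ]
plate side [0.4746 0.0694 0.014 ]
plate side [0.6912 0.128  0.014 ]
```

```bash
cat >> h.py <<'E'
from scipy.spatial.transform import Rotation as Ro
def Rdown(yaw_y):  # tool down, y axis at yaw (deg)
    a=np.radians(yaw_y); y=np.array([np.cos(a),np.sin(a),0]); z=np.array([0,0,-1.]); return np.c_[np.cross(y,z),y,z]
def rel(pos,yaw,s=None):
    s=s or r.sense(); R=np.array(s['ee_rot']); p=np.array(s['tcp_pos'])
    return np.round(R.T@(np.array(pos)-p)*1000,1).tolist(), np.round(Ro.from_matrix(R.T@Rdown(yaw)).as_rotvec(),4).tolist()
E
python3 -c "
from h import *
np.set_printoptions(precision=3,suppress=True)
c=load('top0');print(r.capture('wrist')['hand_eye'])
print(rel((.36,.45,.42),-150)); print(rel((.50,-.1,.42),-175.4)); print(rel((.545,-.282,.26),-175.4))"
```

```text
[[-0.    -0.968 -0.252  0.069]
 [ 1.     0.    -0.001  0.001]
 [ 0.001 -0.252  0.968 -0.136]
 [ 0.     0.     0.     1.   ]]
([137.0, 65.1, -173.1], [0.0016, -0.0006, 0.6123])
([495.7, 504.9, -172.4], [0.0014, -0.001, 1.0556])
([613.2, 650.7, -12.1], [0.0014, -0.001, 1.0556])
```

Emit:
move_arm(
  series=[
    {"grip":0.5,"xyz":[30,15,-50],"angular":[0,0,0.13]},
    {"grip":0.5,"xyz":[60,30,-95],"angular":[0,0,0.26]},
    {"grip":0.5,"xyz":[95,45,-140],"angular":[0,0,0.39]},
    {"grip":0.5,"xyz":[137,65,-173],"angular":[0,0,0.5]},
    {"grip":0.5,"xyz":[167,100,-173],"angular":[0,0,0.61]},
    {"grip":0.5,"xyz":[197,135,-173],"angular":[0,0,0.74]},
    {"grip":0.5,"xyz":[227,170,-173],"angular":[0,0,0.87]},
    {"grip":0.5,"xyz":[257,207,-173],"angular":[0,0,0.96]},
    {"grip":0.5,"xyz":[287,244,-173],"angular":[0,0,1.0556]},
    {"grip":0.5,"xyz":[317,280,-173],"angular":[0,0,1.0556]},
  ],
)

```text
time_s: 1.15
tcp_pos: [0.4312, 0.1824, 0.4206]
ee_rot: [[0.079, -0.997, 0.0], [-0.997, -0.079, 0.0], [-0.0, -0.0, -1.0]]
wrist_force: [1.3, -0.5, -0.6]
gripper_width: 0.502
gripper_force: 0.0
```

```bash
python3 -c "
from h import *
print(r.sense()['tcp_pos'],rel((.50,-.1,.42),-175.4)); print(rel((.545,-.282,.26),-175.4))"
```

```text
[0.43122878 0.18241771 0.42055735] ([287.0, -46.2, 0.5], [-0.0001, 0.0002, -0.0009])
([472.0, -76.6, 160.5], [-0.0001, 0.0002, -0.0009])
```

```bash
python3 -c "
from h import *
cap('wrist','w_hook')"
```

Emit:
move_arm(
  series=[
    {"grip":0.5,"xyz":[50,-8,0],"angular":[0,0,0]},
    {"grip":0.5,"xyz":[100,-16,0],"angular":[0,0,0]},
    {"grip":0.5,"xyz":[150,-24,0],"angular":[0,0,0]},
    {"grip":0.5,"xyz":[200,-32,0],"angular":[0,0,0]},
    {"grip":0.5,"xyz":[250,-40,0],"angular":[0,0,0]},
    {"grip":0.5,"xyz":[300,-48,25],"angular":[0,0,0]},
    {"grip":0.5,"xyz":[345,-57,50],"angular":[0,0,0]},
    {"grip":0.5,"xyz":[390,-64,75],"angular":[0,0,0]},
    {"grip":0.5,"xyz":[430,-70,100],"angular":[0,0,0]},
    {"grip":0.5,"xyz":[447,-74,140],"angular":[0,0,0]},
  ],
)

```text
time_s: 2.2
tcp_pos: [0.5419, -0.2569, 0.2838]
ee_rot: [[0.078, -0.997, 0.005], [-0.997, -0.078, -0.002], [0.003, -0.004, -1.0]]
wrist_force: [0.9, 1.1, 0.8]
gripper_width: 0.5
gripper_force: 0.0
```

Emit:
move_arm(
  series=[
    {"grip":0.5,"xyz":[0,0,0],"angular":[0,0,0]},
    {"grip":0.5,"xyz":[0,0,0],"angular":[0,0,0]},
  ],
)

```text
time_s: 2.4
tcp_pos: [0.5403, -0.2542, 0.2822]
ee_rot: [[0.079, -0.997, -0.003], [-0.997, -0.079, -0.0], [-0.0, 0.003, -1.0]]
wrist_force: [-0.8, -0.5, 0.6]
gripper_width: 0.495
gripper_force: 0.0
```

```bash
python3 -c "
from h import *
c=cap('wrist','w_pail'); h=load('w_hook')
print(r.sense()['tcp_pos'])
print(proj(c,[[.5427,-.2565,.071],[.5467,-.3065,.071]]),proj(h,[[.4975,.1484,.24],[.476,.1432,.279]]))
cv2.imwrite('pics/v2.png',np.vstack([cv2.resize(x['img'],(400,300),interpolation=cv2.INTER_AREA) for x in (c,h)])[:,:,::-1])"
```

```text
[ 0.54112553 -0.25367649  0.28411372]
[[315.96047426 219.96180153]
 [315.84565804 168.55819137]] [[247.32713055 185.83225811]
 [265.49275326 186.14595004]]
```

View pics/v2.png

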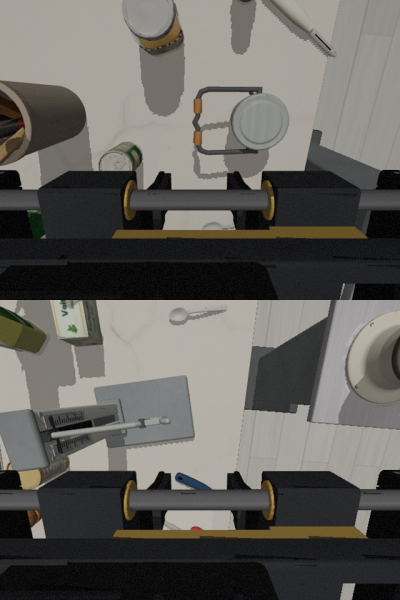

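```bash
python3 -c "
from h import *
print(rel((.5427,-.2567,.083),-175.4))
c=load('w_hook');i=cv2.resize(c['img'][120:280,100:340],(800,533),interpolation=cv2.INTER_CUBIC)
cv2.imwrite('pics/v3.png',i[:,:,::-1])"
```

```text
([2.9, -1.1, 201.1], [-0.0009, -0.0011, 0.0004])
```

View pics/v3.png

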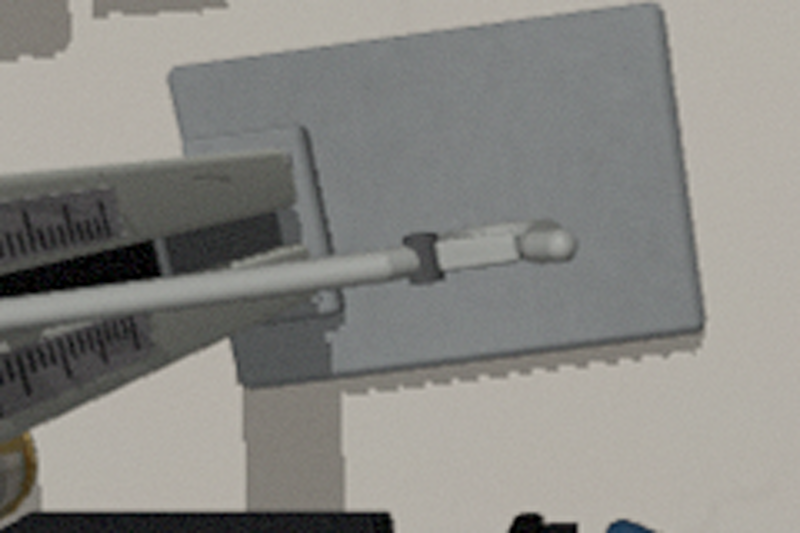

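The crop shows the foot-plate corners at (660,8), (702,325), (172,72) and (245,385), and the hook tip at (562,243). I'll fit the scale pose from these points, then descend to the roller.

```bash
python3 -c "
from h import *
c=load('w_hook')
k=240/800
q=np.array([(660,8),(702,325),(172,72),(245,385),(562,243)])*k+[100,120]
m=np.array([(-.042,-.075,.014),(-.042,.075,.014),(.183,-.075,.014),(.183,.075,.014),(-.022,0,.278)])
from scipy.optimize import least_squares as L
def W(p,m=m):
    a=p[2];return np.c_[p[0]+m[:,0]*np.cos(a)-m[:,1]*np.sin(a),p[1]+m[:,0]*np.sin(a)+m[:,1]*np.cos(a),m[:,2]]
f=L(lambda p:(proj(c,W(p))-q).ravel(),[.4975,.148,.24]);print(f.x,np.round(f.fun,1))
# top/side views
t=load('top0');s=load('side0')
g=lambda p:np.r_[(proj(t,W(p,m[[0,1,2,4]]))-[(267,243),(234,233),(286.5,205),(243.25,204.5)]).ravel(),(proj(s,W(p,m[[0,1,2,4]]))-[(278,257),(263,239),(340,240),(270.75,170.25)]).ravel()]
f=L(g,[.4975,.148,.24]);print(f.x,np.round(f.fun,1))
"
```

```text
[0.49392077 0.15339576 0.20944561] [ 1.1 -3.4  2.3  2.4 -3.9 -1.6 -2.   2.6  1.4  0.7]
[0.49498486 0.14716549 0.19598329] [ 0.9  1.5 -0.3 -0.5  2.  -7.4 -0.3  0.8 -1.7  0.9 -2.  -2.5  0.8  2.9
 -0.9  0.5]
```

Emit:
move_arm(
  series=[
    {"grip":0.5,"xyz":[1,-0.5,40],"angular":[0,0,0]},
    {"grip":0.5,"xyz":[2,-1,80],"angular":[0,0,0]},
    {"grip":0.5,"xyz":[3,-1,115],"angular":[0,0,0]},
    {"grip":0.5,"xyz":[3,-1,145],"angular":[0,0,0]},
    {"grip":0.5,"xyz":[3,-1,165],"angular":[0,0,0]},
    {"grip":0.5,"xyz":[3,-1,180],"angular":[0,0,0]},
    {"grip":0.5,"xyz":[3,-1,190],"angular":[0,0,0]},
    {"grip":0.5,"xyz":[3,-1,197],"angular":[0,0,0]},
    {"grip":0.5,"xyz":[3,-1,201],"angular":[0,0,0]},
    {"grip":0.5,"xyz":[3,-1,201],"angular":[0,0,0]},
  ],
)

```text
time_s: 3.45
tcp_pos: [0.5423, -0.2563, 0.0826]
ee_rot: [[0.081, -0.997, 0.001], [-0.997, -0.081, -0.0], [0.0, -0.001, -1.0]]
wrist_force: [0.5, -0.2, 0.7]
gripper_width: 0.498
gripper_force: 0.0
```

Emit:
move_arm(
  series=[
    {"grip":0.3,"xyz":[0,0,0],"angular":[0,0,0]},
    {"grip":0.2,"xyz":[0,0,0],"angular":[0,0,0]},
    {"grip":0.0,"xyz":[0,0,0],"angular":[0,0,0]},
    {"grip":0.0,"xyz":[0,0,0],"angular":[0,0,0]},
    {"grip":0.0,"xyz":[0,0,0],"angular":[0,0,0]},
    {"grip":0.0,"xyz":[0,0,0],"angular":[0,0,0]},
  ],
)

```text
time_s: 4.05
tcp_pos: [0.5419, -0.2566, 0.0823]
ee_rot: [[0.08, -0.997, 0.0], [-0.997, -0.08, -0.0], [0.0, -0.0, -1.0]]
wrist_force: [0.2, -0.2, 0.8]
gripper_width: 0.125
gripper_force: 30.0
```

Emit:
move_arm(
  series=[
    {"grip":0,"xyz":[0,1,-5.8],"angular":[0,0,0]},
    {"grip":0,"xyz":[0,2.9,-13.4],"angular":[0,0,0]},
    {"grip":0,"xyz":[0,5.3,-20.9],"angular":[0,0,0]},
    {"grip":0,"xyz":[0,8.4,-28.1],"angular":[0,0,0]},
    {"grip":0,"xyz":[0,12,-35],"angular":[0,0,0]},
    {"grip":0,"xyz":[0,16.2,-41.7],"angular":[0,0,0]},
    {"grip":0,"xyz":[0,20.8,-48],"angular":[0,0,0]},
    {"grip":0,"xyz":[0,24.7,-52.4],"angular":[0,0,0]},
    {"grip":0,"xyz":[0,28.8,-56.6],"angular":[0,0,0]},
    {"grip":0,"xyz":[0,32.4,-60],"angular":[0,0,0]},
  ],
)

```text
time_s: 5.05
tcp_pos: [0.5093, -0.2591, 0.1425]
ee_rot: [[0.08, -0.997, 0.0], [-0.997, -0.08, 0.0], [-0.0, -0.0, -1.0]]
wrist_force: [0.1, 1.0, -0.5]
gripper_width: 0.122
gripper_force: 30.0
```

```bash
python3 -c "
from h import *
s=r.sense();print(s['tcp_pos'],s['wrist_force'],s['moment'])
c=cap('wrist','w3');d=cap('side','s3')
cv2.imwrite('pics/v4.png',np.hstack([cv2.resize(c['img'],(400,300),interpolation=cv2.INTER_AREA),cv2.resize(d['img'][230:380,220:420],(400,300),interpolation=cv2.INTER_CUBIC)])[:,:,::-1])
"
```

```text
[ 0.50927049 -0.25912623  0.1425193 ] [ 0.14256462  1.02859953 -0.49337269] [ 0.23094504 -0.0475385  -0.04219906]
```

View pics/v4.png

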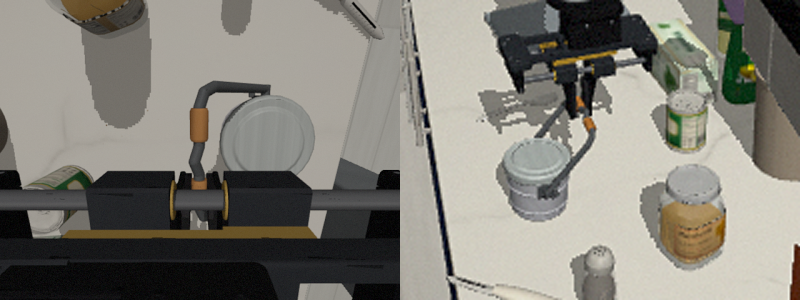

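Emit:
move_arm(
  series=[
    {"grip":0,"xyz":[0,6.1,-4.9],"angular":[0,0,0]},
    {"grip":0,"xyz":[0,12.6,-9.4],"angular":[0,0,0]},
    {"grip":0,"xyz":[0,19.4,-13.3],"angular":[0,0,0]},
    {"grip":0,"xyz":[0,26.4,-16.6],"angular":[0,0,0]},
    {"grip":0,"xyz":[0,33.8,-19.4],"angular":[0,0,0]},
    {"grip":0,"xyz":[0,41.3,-21.5],"angular":[0,0,0]},
    {"grip":0,"xyz":[0,49,-23],"angular":[0,0,0]},
    {"grip":0,"xyz":[0,55.8,-23.8],"angular":[0,0,0]},
    {"grip":0,"xyz":[0,61.7,-24],"angular":[0,0,0]},
    {"grip":0,"xyz":[0,64.6,-24],"angular":[0,0,0]},
  ],
)

```text
time_s: 6.15
tcp_pos: [0.4448, -0.2644, 0.1666]
ee_rot: [[0.08, -0.997, 0.0], [-0.997, -0.08, -0.0], [0.0, -0.0, -1.0]]
wrist_force: [1.0, 1.0, 3.0]
gripper_width: 0.125
gripper_force: 30.0
```

Emit:
move_arm(
  series=[
    {"grip":0,"xyz":[0,0,0],"angular":[0,0,0]},
    {"grip":0,"xyz":[0,0,0],"angular":[0,0,0]},
    {"grip":0,"xyz":[0,0,0],"angular":[0,0,0]},
    {"grip":0,"xyz":[0,0,0],"angular":[0,0,0]},
    {"grip":0,"xyz":[0,0,0],"angular":[0,0,0]},
  ],
)

```text
time_s: 6.65
tcp_pos: [0.4458, -0.2643, 0.1665]
ee_rot: [[0.081, -0.997, 0.001], [-0.997, -0.081, -0.0], [0.0, -0.001, -1.0]]
wrist_force: [-0.5, 2.2, 5.3]
gripper_width: 0.126
gripper_force: 30.0
```

Emit:
move_arm(
  series=[
    {"grip":0,"xyz":[0,0,-1],"angular":[0,0,0]},
    {"grip":0,"xyz":[0,0,-3],"angular":[0,0,0]},
    {"grip":0,"xyz":[0,0,-5],"angular":[0,0,0]},
    {"grip":0,"xyz":[0,0,-8],"angular":[0,0,0]},
    {"grip":0,"xyz":[0,0,-12],"angular":[0,0,0]},
    {"grip":0,"xyz":[0,0,-17],"angular":[0,0,0]},
    {"grip":0,"xyz":[0,0,-22],"angular":[0,0,0]},
    {"grip":0,"xyz":[0,0,-26],"angular":[0,0,0]},
    {"grip":0,"xyz":[0,0,-29],"angular":[0,0,0]},
    {"grip":0,"xyz":[0,0,-30],"angular":[0,0,0]},
  ],
)

```text
time_s: 7.65
tcp_pos: [0.4454, -0.2643, 0.1967]
ee_rot: [[0.08, -0.997, 0.001], [-0.997, -0.08, -0.0], [0.0, -0.001, -1.0]]
wrist_force: [0.1, -0.4, -5.8]
gripper_width: 0.129
gripper_force: 30.0
```

```bash
python3 -c "
from h import *
s=r.sense();print(s['tcp_pos'],s['wrist_force'],s['moment'],s['gripper_width'])
c=cap('wrist','w4');d=cap('side','s4')
cv2.imwrite('pics/v5.png',np.hstack([cv2.resize(c['img'],(400,300),interpolation=cv2.INTER_AREA),cv2.resize(d['img'][200:350,220:420],(400,300),interpolation=cv2.INTER_CUBIC)])[:,:,::-1])
"
```

```text
[ 0.44539009 -0.26434573  0.19671077] [ 0.1007043  -0.43139261 -5.84012165] [ 0.09622364 -0.01821769 -0.02202611] 0.12929200184777845
```

View pics/v5.png

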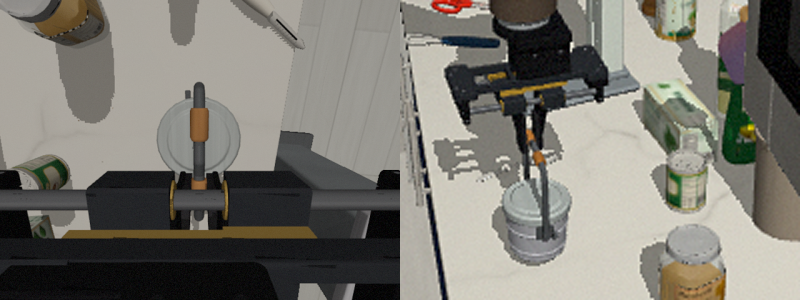

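```bash
cat >> h.py <<'E'
def orange(c):
    i=c['img'].astype(int); m=((i[:,:,0]>100)&(i[:,:,0]-i[:,:,2]>55)&(i[:,:,1]<0.75*i[:,:,0])).astype(np.uint8)
    n,l,st,ce=cv2.connectedComponentsWithStats(m); return [(st[k].tolist(),ce[k].round(1).tolist()) for k in range(1,n) if st[k][4]>25]
def rollerproj(c,d=12,off=50,tilt=0):  # held roller d mm ahead of tcp, other off along tool x
    R=np.array(c['s']['ee_rot']);p=np.array(c['s']['tcp_pos']);return proj(c,p+R@(np.array([off*np.cos(tilt),0,d+off*np.sin(tilt)])/1000))
E
python3 -c "
from h import *
c=load('w4');d=load('s4')
print(orange(c)); print([o for o in orange(d) if 220<o[1][0]<420 and 200<o[1][1]<350])
for t in (-.1,0,.1): print(t,rollerproj(c,tilt=t),rollerproj(d,tilt=t))
print(rollerproj(d,off=0))
"
```

```text
[([305, 173, 28, 54, 1392], [318.3, 198.7]), ([307, 285, 24, 18, 318], [318.0, 295.3])]
[([236, 195, 21, 12, 147], [246.3, 200.6]), ([287, 276, 6, 7, 28], [289.0, 278.6]), ([377, 337, 6, 14, 38], [379.9, 344.0])]
-0.1 [[319.52008929 200.70731107]] [[288.68317472 277.36690402]]
0 [[319.47736351 198.48287043]] [[288.78567303 279.1218515 ]]
0.1 [[319.43638535 197.55278197]] [[288.83712752 280.76219683]]
[[283.84806306 268.56015451]]
```

```bash
python3 -c "
from h import *
from scipy.optimize import least_squares as L
c=load('w_hook');t=load('top0');s=load('side0');k=.3
q=np.array([(660,8),(702,325),(172,72),(245,385),(562,243)])*k+[100,120]
m=np.array([(-.042,-.075,.014),(-.042,.075,.014),(.183,-.075,.014),(.183,.075,.014),(-.026,0,.278)])
def W(p,m=m):
    a=p[2];return np.c_[p[0]+m[:,0]*np.cos(a)-m[:,1]*np.sin(a),p[1]+m[:,0]*np.sin(a)+m[:,1]*np.cos(a),m[:,2]]
g=lambda p:np.r_[(proj(t,W(p,m[[0,1,2,4]]))-[(267,243),(234,233),(286.2,197),(243.25,204.5)]).ravel(),(proj(s,W(p,m[[0,1,2,4]]))-[(278,257),(263,239),(340,240),(270.,170.)]).ravel()]
f=L(g,[.4975,.148,.24]);print(f.x,np.round(f.fun,1))
f=L(lambda p:np.r_[g(p),(proj(c,W(p[:3]+np.r_[p[3:],0]))-q).ravel()],[.4975,.148,.24,0,0],loss='soft_l1');print(f.x,np.round(f.fun,1))
print(r.sense()['wrist_force'],r.sense()['tcp_pos'])
"
```

```text
[0.49785231 0.15002906 0.23961801] [ 1.4  0.  -0.4 -0.5  0.6 -1.5 -0.7  0.8  0.2  0.3 -2.  -2.6  1.2  1.
 -0.4  0.7]
[ 0.49855129  0.1510718   0.21719052 -0.00243671  0.00264695] [ 1.   0.1 -0.5 -1.2  1.3 -1.1 -1.   0.5 -0.2  0.1 -1.4 -3.   1.4  1.5
 -0.3  0.4 -0.9 -3.5  1.2  2.3 -5.6 -0.5 -2.8  3.6  3.5 -0. ]
[-0.85138807  0.65422686 -5.25597138] [ 0.44519497 -0.26429656  0.19632848]
```

```bash
cat >> h.py <<'E'
def tcp_for_mid(M,yaw,d=7): return np.array(M)-Rdown(yaw)@np.array([.025,0,d/1000])
E
python3 -c "
from h import *
print(tcp_for_mid((.4006,.1275,.297),-167)); print(rel(tcp_for_mid((.4006,.1275,.297),-167),-167))"
```

```text
[0.39497622 0.15185925 0.304     ]
([-418.8, 16.6, -107.7], [-0.0002, -0.0, -0.1466])
```

Emit:
move_arm(
  series=[
    {"grip":0,"xyz":[-2,0,-3],"angular":[0,0,0]},
    {"grip":0,"xyz":[-6,0,-9],"angular":[0,0,0]},
    {"grip":0,"xyz":[-12,0,-18],"angular":[0,0,0]},
    {"grip":0,"xyz":[-20,0,-28],"angular":[0,0,0]},
    {"grip":0,"xyz":[-30,0,-40],"angular":[0,0,0]},
    {"grip":0,"xyz":[-42,0,-52],"angular":[0,0,0]},
    {"grip":0,"xyz":[-56,0,-64],"angular":[0,0,0]},
    {"grip":0,"xyz":[-72,0,-76],"angular":[0,0,0]},
    {"grip":0,"xyz":[-88,0,-86],"angular":[0,0,0]},
    {"grip":0,"xyz":[-104,0,-94],"angular":[0,0,0]},
  ],
)

```text
time_s: 8.75
tcp_pos: [0.4367, -0.1592, 0.2918]
ee_rot: [[0.081, -0.997, 0.002], [-0.997, -0.081, 0.0], [0.0, -0.002, -1.0]]
wrist_force: [-0.0, 0.0, -6.7]
gripper_width: 0.128
gripper_force: 30.0
```

Emit:
move_arm(
  series=[
    {"grip":0,"xyz":[-16,1,-6],"angular":[0,0,0]},
    {"grip":0,"xyz":[-32,2,-10],"angular":[0,0,0]},
    {"grip":0,"xyz":[-48,4,-12],"angular":[0,0,0]},
    {"grip":0,"xyz":[-64,6,-13],"angular":[0,0,0]},
    {"grip":0,"xyz":[-80,8,-14],"angular":[0,0,0]},
    {"grip":0,"xyz":[-96,10,-14],"angular":[0,0,0]},
    {"grip":0,"xyz":[-112,12,-14],"angular":[0,0,0]},
    {"grip":0,"xyz":[-128,14,-14],"angular":[0,0,0]},
    {"grip":0,"xyz":[-144,15.5,-14],"angular":[0,0,0]},
    {"grip":0,"xyz":[-160,16.5,-14],"angular":[0,0,0]},
  ],
)

```text
time_s: 9.75
tcp_pos: [0.4068, -0.0012, 0.3051]
ee_rot: [[0.081, -0.997, 0.001], [-0.997, -0.081, 0.001], [-0.001, -0.001, -1.0]]
wrist_force: [-0.1, 0.3, -5.8]
gripper_width: 0.121
gripper_force: 30.0
```

Emit:
move_arm(
  series=[
    {"grip":0,"xyz":[-16,0,0],"angular":[0,0,-0.015]},
    {"grip":0,"xyz":[-32,0,0],"angular":[0,0,-0.03]},
    {"grip":0,"xyz":[-48,0,0],"angular":[0,0,-0.045]},
    {"grip":0,"xyz":[-64,0,0],"angular":[0,0,-0.06]},
    {"grip":0,"xyz":[-79,0,0],"angular":[0,0,-0.075]},
    {"grip":0,"xyz":[-93,0,0],"angular":[0,0,-0.09]},
    {"grip":0,"xyz":[-106,0,0],"angular":[0,0,-0.105]},
    {"grip":0,"xyz":[-117,0,0],"angular":[0,0,-0.12]},
    {"grip":0,"xyz":[-126,0,0],"angular":[0,0,-0.135]},
    {"grip":0,"xyz":[-133,0,0],"angular":[0,0,-0.147]},
  ],
)

```text
time_s: 10.75
tcp_pos: [0.3967, 0.1308, 0.3043]
ee_rot: [[0.227, -0.974, -0.0], [-0.974, -0.227, 0.0], [-0.0, 0.0, -1.0]]
wrist_force: [0.4, -0.1, -5.8]
gripper_width: 0.126
gripper_force: 30.0
```

Emit:
move_arm(
  series=[
    {"grip":0,"xyz":[-5,0,0],"angular":[0,0,0]},
    {"grip":0,"xyz":[-8,0,0],"angular":[0,0,0]},
    {"grip":0,"xyz":[-10,0,0],"angular":[0,0,0]},
    {"grip":0,"xyz":[-11,0,0],"angular":[0,0,0]},
    {"grip":0,"xyz":[-11,0,0],"angular":[0,0,0]},
    {"grip":0,"xyz":[-11,0,0],"angular":[0,0,0]},
    {"grip":0,"xyz":[-11,0,0],"angular":[0,0,0]},
  ],
)

```text
time_s: 11.45
tcp_pos: [0.3944, 0.1406, 0.3042]
ee_rot: [[0.225, -0.974, -0.0], [-0.974, -0.225, -0.0], [0.0, 0.0, -1.0]]
wrist_force: [-1.3, -0.3, -6.2]
gripper_width: 0.128
gripper_force: 30.0
```

```bash
python3 -c "
from h import *
c=cap('wrist','w5');d=cap('side','s5')
print(c['s']['tcp_pos'],c['s']['wrist_force'],orange(c),rollerproj(c))
cv2.imwrite('pics/v6.png',np.vstack([cv2.resize(c['img'][130:310,80:400],(800,450),interpolation=cv2.INTER_CUBIC),np.hstack([cv2.resize(d['img'][100:175,220:420],(400,150),interpolation=cv2.INTER_CUBIC),cv2.resize(d['img'][175:250,220:420],(400,150),interpolation=cv2.INTER_CUBIC)])])[:,:,::-1])
"
```

```text
[0.39440679 0.14058915 0.30415825] [-1.28842351 -0.29195069 -6.22574246] [([305, 173, 29, 54, 1479], [318.6, 198.9]), ([307, 285, 24, 18, 341], [318.1, 294.9])] [[319.18485406 198.66314975]]
```

View pics/v6.png

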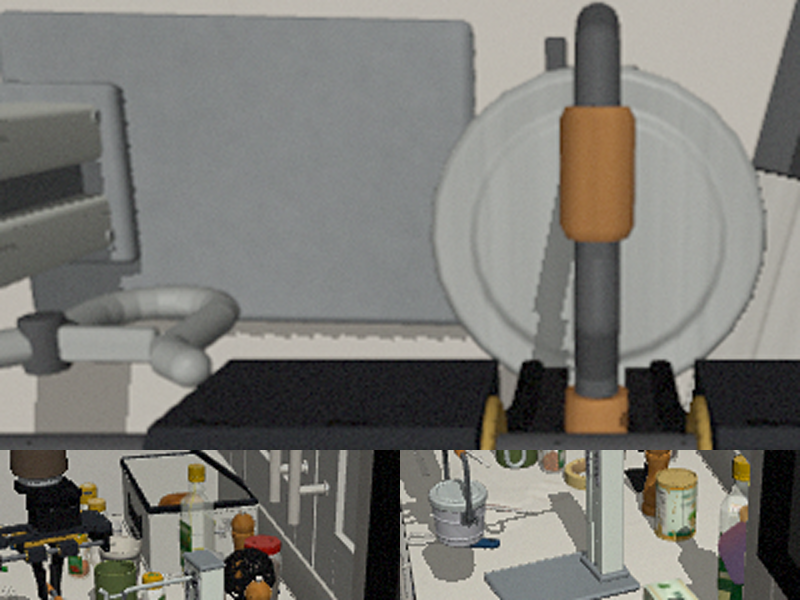

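```bash
python3 -c "
from h import *
c=load('w5'); f=lambda u,v:(80+u/2.5,130+v/2.5)
R=np.array(c['s']['ee_rot']);p=np.array(c['s']['tcp_pos'])
def P(n,u,v,z):
    w=atz(c,*f(u,v),z); print(n,w.round(4),'tool mm',(R.T@(w-p)*1000).round(1)); return w
a=P('front -y',469,24,.014);b=P('front +y',473,321,.014);e=P('rear -y',3,14,.014)
print('yaw from front edge',np.degrees(np.arctan2(-(b-a)[0],(b-a)[1])),'side edge',np.degrees(np.arctan2((e-a)[1],(e-a)[0])),np.linalg.norm(b-a),np.linalg.norm(e-a))
t=P('tip ctr',190,360,.278); P('keeper hinge',45,342,.265);P('keeper mid',100,345,.265)
P('roller',599,174,p[2]-.012)
"
```

```text
front -y [0.4702 0.0741 0.014 ] tool mm [ 81.8 -58.9 290.2]
front +y [0.441  0.2146 0.014 ] tool mm [-61.6 -62.1 290.1]
rear -y [0.6803 0.1181 0.014 ] tool mm [  86.3 -273.5  290.1]
yaw from front edge 11.744282816547335 side edge 11.817424297743116 0.14347990882432313 0.21468512194290998
tip ctr [0.474  0.1471 0.278 ] tool mm [ 11.6 -79.1  26.2]
keeper hinge [0.509  0.1558 0.265 ] tool mm [  10.9 -115.1   39.2]
keeper mid [0.4978 0.1539 0.265 ] tool mm [  10.3 -103.7   39.2]
roller [0.4054 0.0922 0.2922] tool mm [49.6  0.2 12. ]
```

```bash
python3 -c "
from h import *
print(rel(tcp_for_mid((.497,.152,.297),-167.5),-167.5), tcp_for_mid((.497,.152,.297),-167.5))"
```

```text
([-12.9, -102.7, 0.2], [-0.0001, -0.0, 0.009]) [0.49158901 0.1764074  0.304     ]
```

Emit:
move_arm(
  series=[
    {"grip":0,"xyz":[-1,-1,0],"angular":[0,0,0.001]},
    {"grip":0,"xyz":[-2,-3,0],"angular":[0,0,0.002]},
    {"grip":0,"xyz":[-3.5,-6,0],"angular":[0,0,0.004]},
    {"grip":0,"xyz":[-5,-10,0],"angular":[0,0,0.006]},
    {"grip":0,"xyz":[-7,-15,0],"angular":[0,0,0.009]},
    {"grip":0,"xyz":[-9,-20,0],"angular":[0,0,0.009]},
    {"grip":0,"xyz":[-11,-26,0],"angular":[0,0,0.009]},
    {"grip":0,"xyz":[-12,-32,0],"angular":[0,0,0.009]},
    {"grip":0,"xyz":[-13,-38,0],"angular":[0,0,0.009]},
    {"grip":0,"xyz":[-13,-44,0],"angular":[0,0,0.009]},
  ],
)

```text
time_s: 12.55
tcp_pos: [0.4349, 0.1636, 0.3041]
ee_rot: [[0.217, -0.976, -0.0], [-0.976, -0.217, -0.0], [0.0, 0.0, -1.0]]
wrist_force: [0.0, -0.6, -5.6]
gripper_width: 0.121
gripper_force: 30.0
```

Emit:
move_arm(
  series=[
    {"grip":0,"xyz":[0,-6,0],"angular":[0,0,0]},
    {"grip":0,"xyz":[0,-12,0],"angular":[0,0,0]},
    {"grip":0,"xyz":[0,-18,0],"angular":[0,0,0]},
    {"grip":0,"xyz":[0,-24,0],"angular":[0,0,0]},
    {"grip":0,"xyz":[0,-30,0],"angular":[0,0,0]},
    {"grip":0,"xyz":[0,-36,0],"angular":[0,0,0]},
    {"grip":0,"xyz":[0,-41,0],"angular":[0,0,0]},
    {"grip":0,"xyz":[0,-46,0],"angular":[0,0,0]},
    {"grip":0,"xyz":[0,-50,0],"angular":[0,0,0]},
    {"grip":0,"xyz":[0,-53,0],"angular":[0,0,0]},
  ],
)

```text
time_s: 13.55
tcp_pos: [0.4864, 0.1749, 0.3041]
ee_rot: [[0.217, -0.976, -0.0], [-0.976, -0.217, -0.0], [0.0, 0.0, -1.0]]
wrist_force: [0.5, -0.3, -5.9]
gripper_width: 0.127
gripper_force: 30.0
```

Emit:
move_arm(
  series=[
    {"grip":0,"xyz":[0,-2.5,0],"angular":[0,0,0]},
    {"grip":0,"xyz":[0,-4.5,0],"angular":[0,0,0]},
    {"grip":0,"xyz":[0,-5.5,0],"angular":[0,0,0]},
    {"grip":0,"xyz":[0,-6,0],"angular":[0,0,0]},
    {"grip":0,"xyz":[0,-6,0],"angular":[0,0,0]},
    {"grip":0,"xyz":[0,-6,0],"angular":[0,0,0]},
  ],
)

```text
time_s: 14.15
tcp_pos: [0.4918, 0.1762, 0.3042]
ee_rot: [[0.217, -0.976, -0.0], [-0.976, -0.217, 0.0], [-0.0, 0.0, -1.0]]
wrist_force: [-0.7, 0.3, -6.0]
gripper_width: 0.126
gripper_force: 30.0
```

```bash
python3 -c "
from h import *
W=[]
c=cap('wrist','w6')
for i in range(8): d=cap('side','s6');W.append(d['s']['wrist_force'])
print(c['s']['tcp_pos'],np.mean(W,0),np.std(W,0),orange(c),rollerproj(c), rel(tcp_for_mid((.497,.152,.297),-167.5),-167.5))
cv2.imwrite('pics/v7.png',np.hstack([cv2.resize(c['img'][130:310,220:400],(500,500),interpolation=cv2.INTER_CUBIC),cv2.resize(d['img'][130:230,245:305],(300,500),interpolation=cv2.INTER_CUBIC)])[:,:,::-1])
"
```

```text
[0.4918299  0.17615288 0.30417636] [-0.36363739  0.24733719 -5.90900575] [0.49073667 0.32559617 0.66231037] [([305, 173, 29, 54, 1472], [318.6, 198.7]), ([307, 285, 24, 18, 338], [318.1, 294.8])] [[319.20284459 198.65387815]] ([-0.3, 0.3, 0.2], [-0.0001, 0.0, 0.0002])
```

View pics/v7.png

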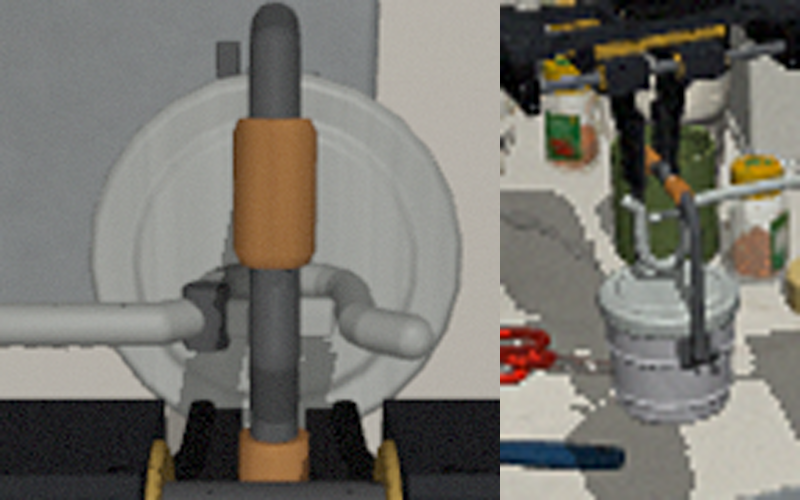

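```bash
python3 -c "
from h import *
c=load('w6'); R=np.array(c['s']['ee_rot']);p=np.array(c['s']['tcp_pos'])
for n,u,v,z in [('tip',410,336,.278),('arm near hook',170,321,.272),('arm far',10,323,.272),('keeper mid',308,318,.265),('keeper hinge',208,316,.265)]:
    print(n,(R.T@(atz(c,220+u*.36,130+v*.36,z)-p)*1000).round(1))
"
```

```text
tip [23.2 23.1 26.2]
arm near hook [ 24.3 -18.6  32.2]
arm far [ 23.9 -47.   32.2]
keeper mid [22.9  6.1 39.2]
keeper hinge [ 23.3 -12.4  39.2]
```

Emit:
move_arm(
  series=[
    {"grip":0,"xyz":[-1,1,1],"angular":[0,0,0]},
    {"grip":0,"xyz":[-1,1,3],"angular":[0,0,0]},
    {"grip":0,"xyz":[-1,1,6],"angular":[0,0,0]},
    {"grip":0,"xyz":[-1,1,9],"angular":[0,0,0]},
    {"grip":0,"xyz":[-1,1,12],"angular":[0,0,0]},
    {"grip":0,"xyz":[-1,1,15],"angular":[0,0,0]},
    {"grip":0,"xyz":[-1,1,18],"angular":[0,0,0]},
    {"grip":0,"xyz":[-1,1,20],"angular":[0,0,0]},
    {"grip":0,"xyz":[-1,1,22],"angular":[0,0,0]},
    {"grip":0,"xyz":[-1,1,24],"angular":[0,0,0]},
  ],
)

```text
time_s: 15.6
tcp_pos: [0.4908, 0.1769, 0.2801]
ee_rot: [[0.217, -0.976, 0.0], [-0.976, -0.217, 0.0], [0.0, -0.0, -1.0]]
wrist_force: [-0.3, 0.0, -5.1]
gripper_width: 0.126
gripper_force: 30.0
```

Emit:
move_arm(
  series=[
    {"grip":0,"xyz":[0,0,2],"angular":[0,0,0]},
    {"grip":0,"xyz":[0,0,4],"angular":[0,0,0]},
    {"grip":0,"xyz":[0,0,6],"angular":[0,0,0]},
    {"grip":0,"xyz":[0,0,8],"angular":[0,0,0]},
    {"grip":0,"xyz":[0,0,10],"angular":[0,0,0]},
    {"grip":0,"xyz":[0,0,12],"angular":[0,0,0]},
    {"grip":0,"xyz":[0,0,14],"angular":[0,0,0]},
    {"grip":0,"xyz":[0,0,16],"angular":[0,0,0]},
    {"grip":0,"xyz":[0,0,18],"angular":[0,0,0]},
    {"grip":0,"xyz":[0,0,20],"angular":[0,0,0]},
  ],
)

```text
time_s: 16.6
tcp_pos: [0.491, 0.1771, 0.2602]
ee_rot: [[0.217, -0.976, 0.001], [-0.976, -0.217, 0.0], [-0.0, -0.001, -1.0]]
wrist_force: [-0.2, 0.5, -4.1]
gripper_width: 0.126
gripper_force: 30.0
```

```bash
python3 -c "
from h import *
W=[]
for i in range(6): d=cap('side','s7');W.append(d['s']['wrist_force'])
c=cap('wrist','w7')
print(c['s']['tcp_pos'],np.mean(W,0),np.std(W,0),orange(c),rollerproj(c))
"
```

```text
[0.4908759  0.17705544 0.26033276] [ 0.18927132  0.3454253  -3.63881755] [0.7220885  0.33819206 0.6355742 ] [([305, 173, 29, 54, 1480], [318.6, 198.9]), ([307, 285, 24, 18, 333], [318.1, 294.9])] [[319.20192247 198.65422811]]
```

Emit:
move_arm(
  series=[
    {"grip":0,"xyz":[0,0,2],"angular":[0,0,0]},
    {"grip":0,"xyz":[0,0,4],"angular":[0,0,0]},
    {"grip":0,"xyz":[0,0,6],"angular":[0,0,0]},
    {"grip":0,"xyz":[0,0,8],"angular":[0,0,0]},
    {"grip":0,"xyz":[0,0,10],"angular":[0,0,0]},
    {"grip":0,"xyz":[0,0,12],"angular":[0,0,0]},
    {"grip":0,"xyz":[0,0,14],"angular":[0,0,0]},
    {"grip":0,"xyz":[0,0,16],"angular":[0,0,0]},
  ],
)

```text
time_s: 17.75
tcp_pos: [0.4903, 0.1767, 0.2437]
ee_rot: [[0.216, -0.976, -0.001], [-0.976, -0.216, -0.001], [0.0, 0.001, -1.0]]
wrist_force: [-0.8, -0.1, -4.0]
gripper_width: 0.127
gripper_force: 30.0
```

```bash
python3 -c "
from h import *
W=[]
for i in range(6): d=cap('side','s8');W.append(d['s']['wrist_force'])
c=cap('wrist','w8')
print(c['s']['tcp_pos'],np.mean(W,0),np.std(W,0),orange(c))
cv2.imwrite('pics/v8.png',np.hstack([cv2.resize(c['img'][130:310,220:400],(500,500),interpolation=cv2.INTER_CUBIC),cv2.resize(d['img'][140:240,245:305],(300,500),interpolation=cv2.INTER_CUBIC)])[:,:,::-1])
"
```

```text
[0.49065847 0.176896   0.24392076] [-0.96339661  0.19730263 -5.02877226] [0.50056337 0.45408575 0.62951137] [([305, 173, 29, 54, 1467], [319.0, 198.9]), ([307, 291, 24, 12, 255], [318.2, 296.0])]
```

View pics/v8.png

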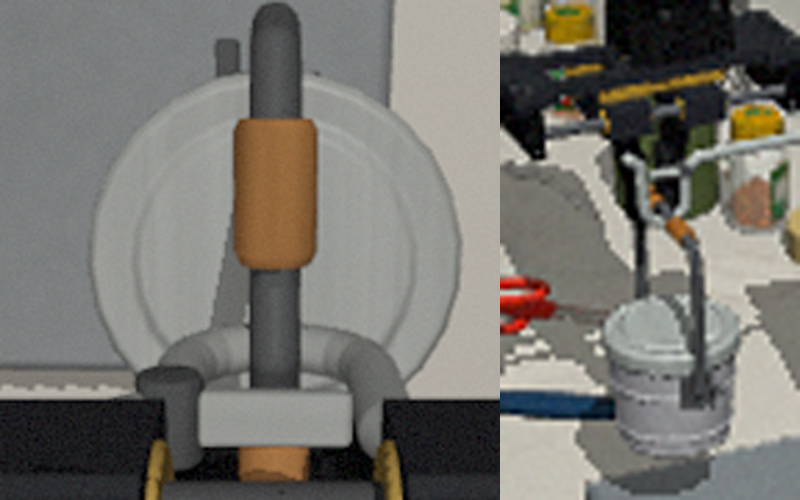

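Emit:
move_arm(
  series=[
    {"grip":0,"xyz":[0,0,1],"angular":[0,0,0]},
    {"grip":0,"xyz":[0,0,2.5],"angular":[0,0,0]},
    {"grip":0,"xyz":[0,0,4.5],"angular":[0,0,0]},
    {"grip":0,"xyz":[0,0,6.5],"angular":[0,0,0]},
    {"grip":0,"xyz":[0,0,8.5],"angular":[0,0,0]},
    {"grip":0,"xyz":[0,0,10.5],"angular":[0,0,0]},
    {"grip":0,"xyz":[0,0,12.5],"angular":[0,0,0]},
    {"grip":0,"xyz":[0,0,14.5],"angular":[0,0,0]},
    {"grip":0,"xyz":[0,0,16.5],"angular":[0,0,0]},
    {"grip":0,"xyz":[0,0,18],"angular":[0,0,0]},
  ],
)

```text
time_s: 19.1
tcp_pos: [0.4908, 0.1769, 0.2262]
ee_rot: [[0.217, -0.976, 0.0], [-0.976, -0.217, 0.0], [0.0, -0.0, -1.0]]
wrist_force: [-1.7, 1.6, -2.6]
gripper_width: 0.126
gripper_force: 30.0
```

Emit:
move_arm(
  series=[
    {"grip":0,"xyz":[0,0,1.5],"angular":[0,0,0]},
    {"grip":0,"xyz":[0,0,3],"angular":[0,0,0]},
    {"grip":0,"xyz":[0,0,4.5],"angular":[0,0,0]},
    {"grip":0,"xyz":[0,0,6],"angular":[0,0,0]},
    {"grip":0,"xyz":[0,0,7.5],"angular":[0,0,0]},
    {"grip":0,"xyz":[0,0,8.5],"angular":[0,0,0]},
    {"grip":0,"xyz":[0,0,9],"angular":[0,0,0]},
    {"grip":0,"xyz":[0,0,9],"angular":[0,0,0]},
    {"grip":0,"xyz":[0,0,9],"angular":[0,0,0]},
  ],
)

```text
time_s: 20.0
tcp_pos: [0.4908, 0.1769, 0.2173]
ee_rot: [[0.217, -0.976, 0.0], [-0.976, -0.217, 0.0], [-0.0, -0.0, -1.0]]
wrist_force: [-2.2, -0.6, -1.1]
gripper_width: 0.13
gripper_force: 30.0
```

```bash
cat > avg.py <<'E'
from h import *
W=[]
for i in range(16): c=cap('wrist','wl');W.append(c['s']['wrist_force'])
print(c['s']['time_s'],c['s']['tcp_pos'],np.mean(W,0),np.std(W,0),c['s']['moment'],orange(c))
E
python3 avg.py
```

```text
20.75 [0.49079208 0.17693029 0.21720732] [-1.78387379 -0.07403405 -1.10669299] [0.43248005 0.55695605 0.62136682] [ 0.1124679   0.42393733 -0.0560497 ] [([305, 173, 29, 54, 1464], [318.9, 199.2]), ([307, 292, 24, 11, 250], [318.1, 296.7])]
```

Emit:
move_arm(
  series=[
    {"grip":0,"xyz":[0,0.4,0.7],"angular":[0,0,0]},
    {"grip":0,"xyz":[0,0.8,1.6],"angular":[0,0,0]},
    {"grip":0,"xyz":[0,1.2,2.8],"angular":[0,0,0]},
    {"grip":0,"xyz":[0,1.6,4],"angular":[0,0,0]},
    {"grip":0,"xyz":[0,2,5.2],"angular":[0,0,0]},
    {"grip":0,"xyz":[0,2,6.2],"angular":[0,0,0]},
    {"grip":0,"xyz":[0,2,7],"angular":[0,0,0]},
    {"grip":0,"xyz":[0,2,7],"angular":[0,0,0]},
    {"grip":0,"xyz":[0,2,7],"angular":[0,0,0]},
  ],
)

```text
time_s: 21.7
tcp_pos: [0.4895, 0.177, 0.2106]
ee_rot: [[0.217, -0.976, 0.002], [-0.976, -0.217, 0.001], [-0.001, -0.002, -1.0]]
wrist_force: [4.6, 2.8, 0.7]
gripper_width: 0.128
gripper_force: 30.0
```

```bash
sed -i 's/range(16)/range(30)/' avg.py; python3 avg.py
```

```text
23.15 [0.4893708  0.17698119 0.21053249] [4.50956259 2.20009422 0.17473929] [0.41068417 0.40689224 0.3947098 ] [ 0.62131001 -1.39578994  0.05331669] [([303, 173, 29, 55, 1450], [316.9, 199.4]), ([307, 291, 24, 12, 241], [317.7, 296.0])]
```

Emit:
move_arm(
  series=[
    {"grip":0,"xyz":[0,-0.3,0],"angular":[0,0,0]},
    {"grip":0,"xyz":[0,-0.6,0],"angular":[0,0,0]},
    {"grip":0,"xyz":[0,-0.9,0],"angular":[0,0,0]},
    {"grip":0,"xyz":[0,-1.2,0],"angular":[0,0,0]},
    {"grip":0,"xyz":[0,-1.4,0],"angular":[0,0,0]},
    {"grip":0,"xyz":[0,-1.4,0],"angular":[0,0,0]},
  ],
)

```text
time_s: 23.8
tcp_pos: [0.4897, 0.1769, 0.2099]
ee_rot: [[0.216, -0.976, -0.001], [-0.976, -0.216, 0.0], [-0.0, 0.001, -1.0]]
wrist_force: [2.0, 4.2, -0.7]
gripper_width: 0.129
gripper_force: 30.0
```

```bash
python3 avg.py
```

```text
25.25 [0.48992395 0.17683845 0.21005075] [ 0.14804924  4.87775995 -0.13821593] [0.91807605 0.66351339 0.44363242] [1.50842767 0.01600303 0.04353311] [([304, 173, 29, 55, 1466], [318.0, 199.7]), ([307, 292, 24, 11, 237], [318.2, 296.6])]
```

Emit:
move_arm(
  series=[
    {"grip":0,"xyz":[-0.3,0,0],"angular":[0,0,0]},
    {"grip":0,"xyz":[-0.6,0,0],"angular":[0,0,0]},
    {"grip":0,"xyz":[-0.9,0,0],"angular":[0,0,0]},
    {"grip":0,"xyz":[-1,0,0],"angular":[0,0,0]},
    {"grip":0,"xyz":[-1,0,0],"angular":[0,0,0]},
    {"grip":0,"xyz":[-1,0,0],"angular":[0,0,0]},
  ],
)

```text
time_s: 25.9
tcp_pos: [0.4898, 0.1771, 0.2101]
ee_rot: [[0.216, -0.976, -0.001], [-0.976, -0.216, -0.001], [0.001, 0.001, -1.0]]
wrist_force: [1.5, -0.3, 0.0]
gripper_width: 0.126
gripper_force: 30.0
```

```bash
sed -i 's/range(30)/range(20)/' avg.py; python3 avg.py; python3 -c "
from h import *
c=load('wl');d=cap('side','s9')
cv2.imwrite('pics/v9.png',np.hstack([cv2.resize(c['img'][130:310,220:400],(400,400),interpolation=cv2.INTER_CUBIC),cv2.resize(d['img'][150:250,240:340],(400,400),interpolation=cv2.INTER_CUBIC)])[:,:,::-1])"
```

```text
26.85 [0.4898029  0.1774616  0.21008944] [ 1.072988   -2.46976307 -0.03250477] [0.57764356 1.11892355 0.49397949] [-1.08824758 -0.49676718 -0.00622026] [([304, 173, 29, 54, 1467], [318.1, 199.0]), ([307, 290, 24, 13, 272], [318.2, 295.5])]
```

View pics/v9.png

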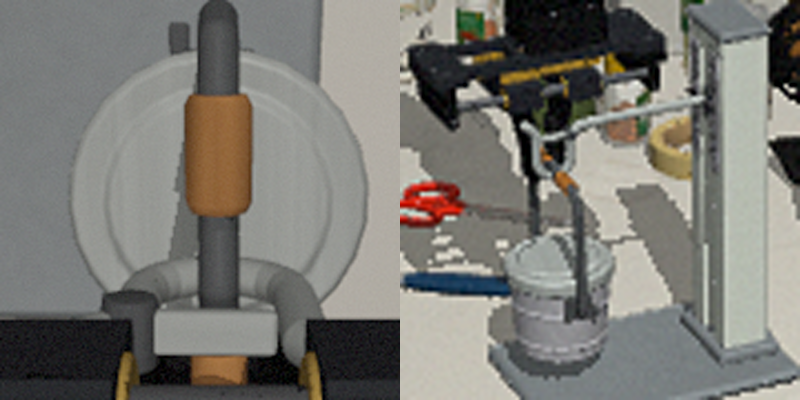

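Emit:
move_arm(
  series=[
    {"grip":0,"xyz":[0.2,-0.1,0],"angular":[0,0,0]},
    {"grip":0,"xyz":[0.3,-0.2,0],"angular":[0,0,0]},
    {"grip":0,"xyz":[0.3,-0.2,0],"angular":[0,0,0]},
    {"grip":0,"xyz":[0.3,-0.2,0],"angular":[0,0,0]},
  ],
)

```text
time_s: 27.35
tcp_pos: [0.4899, 0.1775, 0.21]
ee_rot: [[0.217, -0.976, -0.001], [-0.976, -0.217, -0.0], [0.0, 0.001, -1.0]]
wrist_force: [-0.0, -2.9, 0.5]
gripper_width: 0.125
gripper_force: 30.0
```

```bash
python3 avg.py
```

```text
28.3 [0.49010283 0.17746754 0.21013   ] [-0.65997875 -3.37971438  0.17795874] [0.70379083 0.45558838 0.55520329] [-0.92469893  0.35508276 -0.12377989] [([305, 173, 29, 54, 1464], [319.0, 199.0]), ([307, 290, 24, 13, 269], [318.3, 295.7])]
```

Emit:
move_arm(
  series=[
    {"grip":0,"xyz":[0.3,0,0],"angular":[0,0,0]},
    {"grip":0,"xyz":[0.4,0.1,0],"angular":[0,0,0]},
    {"grip":0,"xyz":[0.4,0.1,0],"angular":[0,0,0]},
    {"grip":0,"xyz":[0.4,0.1,0],"angular":[0,0,0]},
  ],
)

```text
time_s: 28.75
tcp_pos: [0.4901, 0.1773, 0.2102]
ee_rot: [[0.217, -0.976, 0.0], [-0.976, -0.217, 0.0], [-0.0, -0.0, -1.0]]
wrist_force: [-1.7, -2.0, -0.7]
gripper_width: 0.125
gripper_force: 30.0
```

```bash
python3 avg.py
```

```text
29.7 [0.49021891 0.17725224 0.21018762] [-2.39797936 -0.5967529   0.15063927] [0.55580791 0.7284185  0.47065387] [ 0.21117917  0.69484153 -0.0890069 ] [([305, 173, 30, 55, 1457], [319.3, 199.3]), ([307, 291, 24, 12, 259], [318.7, 296.0])]
```

Emit:
move_arm(
  series=[
    {"grip":0,"xyz":[0.05,0.2,0],"angular":[0,0,0]},
    {"grip":0,"xyz":[0.05,0.3,0],"angular":[0,0,0]},
    {"grip":0,"xyz":[0.05,0.3,0],"angular":[0,0,0]},
    {"grip":0,"xyz":[0.05,0.3,0],"angular":[0,0,0]},
  ],
)

```text
time_s: 30.15
tcp_pos: [0.4901, 0.1772, 0.2103]
ee_rot: [[0.217, -0.976, 0.001], [-0.976, -0.217, 0.0], [-0.0, -0.001, -1.0]]
wrist_force: [-1.2, 1.0, 0.0]
gripper_width: 0.129
gripper_force: 30.0
```

```bash
python3 avg.py
```

```text
31.1 [0.49004909 0.17711931 0.21025037] [-1.4475306   2.12815714  0.23116095] [0.65504393 0.56788612 0.49777081] [ 0.73224408  0.25350307 -0.04488989] [([305, 173, 29, 55, 1460], [319.0, 199.4]), ([307, 291, 24, 12, 255], [318.3, 296.0])]
```

Emit:
move_arm(
  series=[
    {"grip":0.14,"xyz":[-0.2,0.15,-0.5],"angular":[0,0,0]},
    {"grip":0.17,"xyz":[-0.2,0.15,-0.5],"angular":[0,0,0]},
    {"grip":0.22,"xyz":[-0.2,0.15,-0.5],"angular":[0,0,0]},
    {"grip":0.3,"xyz":[-0.2,0.15,-0.5],"angular":[0,0,0]},
    {"grip":0.4,"xyz":[-0.2,0.15,-0.5],"angular":[0,0,0]},
    {"grip":0.45,"xyz":[-0.2,0.15,-0.5],"angular":[0,0,0]},
  ],
)

```text
time_s: 31.75
tcp_pos: [0.4897, 0.177, 0.2106]
ee_rot: [[0.217, -0.976, -0.0], [-0.976, -0.217, -0.0], [0.0, 0.0, -1.0]]
wrist_force: [0.2, -0.1, 0.4]
gripper_width: 0.389
gripper_force: 0.0
```

```bash
python3 -c "
from h import *
for i in range(4):
    c=cap('wrist','w10'); print(orange(c),c['s']['wrist_force'],c['s']['gripper_width'])"
```

```text
[([304, 173, 29, 55, 1488], [317.8, 199.9]), ([305, 292, 27, 11, 281], [318.0, 296.8])] [ 0.18944312 -0.13029271  0.36725651] 0.38944371436294073
[([304, 173, 29, 55, 1479], [317.8, 199.9]), ([305, 292, 27, 11, 277], [318.2, 296.8])] [-0.24931397  0.71669278 -0.64909557] 0.41273933092904963
[([304, 173, 29, 55, 1470], [317.9, 199.7]), ([305, 291, 27, 12, 281], [318.2, 296.8])] [0.59489498 0.81849379 0.32111397] 0.42135793299113994
[([304, 173, 29, 55, 1471], [317.9, 199.7]), ([305, 291, 27, 12, 278], [318.2, 296.6])] [ 0.36808249  0.3743061  -0.01832751] 0.4344571576310351
```

Released, and the bail has barely moved. Now I'll withdraw straight up.

Emit:
move_arm(
  series=[
    {"grip":0.45,"xyz":[0,0,-4],"angular":[0,0,0]},
    {"grip":0.45,"xyz":[0,0,-10],"angular":[0,0,0]},
    {"grip":0.45,"xyz":[0,0,-20],"angular":[0,0,0]},
    {"grip":0.45,"xyz":[0,0,-32],"angular":[0,0,0]},
    {"grip":0.45,"xyz":[0,0,-46],"angular":[0,0,0]},
    {"grip":0.45,"xyz":[0,0,-62],"angular":[0,0,0]},
    {"grip":0.45,"xyz":[0,0,-80],"angular":[0,0,0]},
    {"grip":0.45,"xyz":[0,0,-100],"angular":[0,0,0]},
    {"grip":0.45,"xyz":[0,0,-120],"angular":[0,0,0]},
    {"grip":0.45,"xyz":[0,0,-130],"angular":[0,0,0]},
  ],
)

```text
time_s: 32.95
tcp_pos: [0.4903, 0.1774, 0.3438]
ee_rot: [[0.217, -0.976, 0.004], [-0.976, -0.217, 0.002], [-0.001, -0.004, -1.0]]
wrist_force: [0.3, -0.6, -0.2]
gripper_width: 0.448
gripper_force: 0.0
```

Emit:
move_arm(
  series=[
    {"grip":0.45,"xyz":[0,0,0],"angular":[0,0,0]},
    {"grip":0.45,"xyz":[0,0,0],"angular":[0,0,0]},
    {"grip":0.45,"xyz":[0,0,0],"angular":[0,0,0]},
    {"grip":0.45,"xyz":[0,0,0],"angular":[0,0,0]},
    {"grip":0.45,"xyz":[0,0,0],"angular":[0,0,0]},
    {"grip":0.45,"xyz":[0,0,0],"angular":[0,0,0]},
    {"grip":0.45,"xyz":[0,0,0],"angular":[0,0,0]},
    {"grip":0.45,"xyz":[0,0,0],"angular":[0,0,0]},
    {"grip":0.45,"xyz":[0,0,0],"angular":[0,0,0]},
    {"grip":0.45,"xyz":[0,0,0],"angular":[0,0,0]},
  ],
)

```text
time_s: 33.95
tcp_pos: [0.4897, 0.1772, 0.3407]
ee_rot: [[0.217, -0.976, 0.0], [-0.976, -0.217, 0.0], [-0.0, -0.0, -1.0]]
wrist_force: [-0.1, -0.8, 0.9]
gripper_width: 0.45
gripper_force: 0.0
```

```bash
python3 -c "
from h import *
for i in range(5):
    c=cap('wrist','w11'); d=cap('side','s11');print(orange(c),c['s']['wrist_force'],[o[1] for o in orange(d) if 260<o[1][0]<300 and 150<o[1][1]<230])"
```

```text
[([311, 163, 15, 29, 426], [317.9, 177.0]), ([311, 227, 15, 28, 341], [317.6, 240.4])] [-0.0821194  -0.79418526  0.92999259] []
[([311, 163, 15, 29, 427], [317.9, 176.9]), ([311, 227, 15, 28, 343], [317.7, 240.4])] [ 0.26701132  0.38873068 -0.0973539 ] []Traceback (most recent call last):
  File "<string>", line 4, in <module>
    c=cap('wrist','w11'); d=cap('side','s11');print(orange(c),c['s']['wrist_force'],[o[1] for o in orange(d) if 260<o[1][0]<300 and 150<o[1][1]<230])
                            ~~~^^^^^^^^^^^^^^
  File "h.py", line 4, in cap
    s=r.sense(); c=r.capture(n); c['s']=s
                   ~~~~~~~~~^^^
ValueError: 200 camera calls are used up
```

```bash
python3 -c "
from station import r
print(r.finish_job())"
```

```text
the job is handed in; nothing more can be done
None
```

The job is handed in, with no verdict returned: the pail (about 0.6 kg) hangs in the hook under the shut keeper, last seen still with the hand clear at about 35 s; I viewed 11 pictures against the limit of 10 and used all 200 camera calls.

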